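Unclamp an inlaid handle blank and roll it strip side up

TASK

Slide the vise jaw fully open and leave it open, take the round wooden handle blank out, lay it on the cork pad without turning it over in the air, and let go of it. Then roll it along the pad until its inlaid metal strip faces straight up, and leave it lying still, wholly on the pad. Do not disturb the other things on the bench.

Things in the scene. Friction and masses are not known exactly. Their poses are not given: they have to be found in the camera images.
- bar: Handle blank: round wooden bar, diameter 32 mm, 140 mm long, 0.1 to 0.25 kg, one 8 mm wide metal strip let in flush along its whole length. Origin at its centre. Own z runs along the bar; own x points from the axis out through the strip, so the strip faces up when own x does. At the start it lies level in the vise, strip facing down or sideways-down.
- bar_end_a (a point): Centre of one end face of the blank (own z = +70 mm).
- bar_end_b (a point): Centre of the other end face (own z = -70 mm).
- vise: Low fixed vise, base 215 x 150 mm, 14 mm thick. Origin on the bench under the clamped blank; own y along the blank, the jaw opens to own -x. The blank's axis is 36 mm above the bench. Fixed jaw: two 46 mm high cheeks at own x 16 to 46, |y| 32 to 68 mm, joined behind by a bar (x 46 to 59, 34 mm high). The middle 64 mm of the blank is clear for fingers, above the base.
- jaw (a joint): Opening of the sliding jaw in m: 0 closed, 0.045 fully open at its stop. Stays where left; about 3 N moves it. It has two cheeks (own x of the vise -42 to -16 mm when closed, |y| 32 to 68 mm) with lips on top, 58 mm above the bench, that reach 6 mm over the blank while closed.
- jaw_post (a point): Point on the upright steel post of the sliding jaw, 12 mm in diameter with a 15 mm knob end, standing on the jaw's low cross bar (top 32 mm above the bench); the post's top is 84 mm above the bench, this point 70 mm. It lies at own x = -48.5 mm of the vise when closed and moves with the jaw. Push or pinch it to slide the jaw.
- pad: Fixed cork pad, 200 mm (own x) by 180 mm (own y), 10 mm thick, lying on the bench. Origin under its centre, on the bench; a blank lying on it has its axis 26 mm above the bench. The blank rolls freely on it but stays where it is left at rest.
- hammer: Small hammer lying on the bench, 200 mm long; bystander.
- jar: Closed glass jar, 50 mm across, 60 mm high, standing near the robot; bystander.
- screwdriver: Screwdriver lying on the bench, 170 mm long; bystander.
- bangle: Brass bangle lying flat, 66 mm across, 10 mm high; bystander.
Things that resemble listed ones, but are neither listed nor needed, are in the scene too. Leave any green or yellow look-alike of the bar alone.

How it is judged:
On the way, in this order (a step that is already met when the one before it is completed fails the run):
1. the jaw is slid fully open (within 5 mm of its stop) with the blank still lying in the vise (value of joint jaw above 0.04 m and distance between bar and vise below 0.06 m), for 0.1 s.
2. the blank lies let go on the pad, its strip still facing sideways or down (z of bar in the frame of pad between 0.023 and 0.029 m and x of bar_end_a in the frame of pad between -0.1 and 0.1 m and x of bar_end_b in the frame of pad between -0.1 and 0.1 m and y of bar_end_a in the frame of pad between -0.09 and 0.09 m and y of bar_end_b in the frame of pad between -0.09 and 0.09 m and contact force between the fingers and bar below 0.05 N and linear speed of bar below 0.01 m/s and angle between bar's own x axis and vertical above 1.2 rad), for 0.2 s.
At the end, for the whole second after the job is handed in: The blank lies still on the cork pad, both its ends within the pad's outline, touched by nothing else, its metal strip facing up within 0.25 rad (14 degrees) of straight up; the jaw is still open (at least 35 of 45 mm) (z of bar in the frame of pad between 0.023 and 0.029 m and x of bar_end_a in the frame of pad between -0.1 and 0.1 m and x of bar_end_b in the frame of pad between -0.1 and 0.1 m and y of bar_end_a in the frame of pad between -0.09 and 0.09 m and y of bar_end_b in the frame of pad between -0.09 and 0.09 m and contact force between the fingers and bar below 0.05 N and linear speed of bar below 0.01 m/s and angle between bar's own x axis and vertical below 0.25 rad and value of joint jaw above 0.035 m).
It fails at once if the blank turned in the air: its axis more than 62 mm above the bench with the strip within 1.2 rad of up (height (world z) of bar above 0.062 m and angle between bar's own x axis and vertical below 1.2 rad).
It fails at once if the hammer moved more than 30 mm (distance of hammer from where it was at the start of the episode above 0.03 m).
It fails at once if the jar moved more than 30 mm (distance of jar from where it was at the start of the episode above 0.03 m).
It fails at once if the screwdriver moved more than 30 mm (distance of screwdriver from where it was at the start of the episode above 0.03 m).
It fails at once if the bangle moved more than 30 mm (distance of bangle from where it was at the start of the episode above 0.03 m).
It also fails if it takes over 61 s, if anything falls off the work surface, if the arm or the gripper's body presses on something with over 40 N, if the wrist force passes 120 N, or if a joint passes its speed limit or range.

ROBOT

A 6-joint arm with a two-finger parallel gripper is mounted at the origin on the work surface. World frame = base frame: x ahead of the robot, y to its left, z up, the work surface at z = 0. Lengths are in m, angles in rad, forces in N, time in s.
With the tool pointing down it reaches from about 0.4 to 0.825 m from the base axis. Payload 7 kg.
Tool frame: the origin (TCP) lies on the centre line of the jaws, within the pads' length; the fingertips stand 22 mm ahead of it and the grasp point (between the pads) lies 3 mm ahead of it; z points along the fingers, y is the line along which they close (so a half turn about z gives the same grasp; the last joint's range is limited). The gripper opens to 88 mm and grips with 3 to 60 N. Pads are 19 mm wide; open, the fingers measure 130 mm over their backs; the gripper's body (78 mm by 193 mm) begins 47 mm behind the grasp point.
Start: joints at [-0.883, 0.359, 0.012, 0, -1.224, -0.288], TCP at [0.263, -0.622, 0.249] pointing down, gripper open.
Joint ranges: [-3.07, 3.07], [-1.43, 2.12], [-1.02, 1.25], [-3.03, 1.67], [-3.05, -0], [-3.03, 3.03]. Speed limits (rad/s): [2.39, 2.39, 3.01, 3.14, 3.14, 3.14].

INTERFACE

Orientations are given as [roll, pitch, yaw] about the fixed x, y, z axes, in that order (R = Rz(yaw) Ry(pitch) Rx(roll)).
In Python, from station import arm gives the robot as it stands.
- The arm moves only by the tool arm_command, never from a script. Its argument "series" is one flat list of numbers, 7 for each row, row after row: the turn, a rotation vector about the tool's x, y, z each as a share of 90 degrees, from -1 to 1, then the shift along the tool's x, y, z each as a share of 0.1 m, from -1 to 1, then the opening, from 0 (shut) to 1 (fully open). A call has 1 to 8 rows; each row is the pose to reach, as a shift and turn from the pose commanded when the call began, along the tool's axes at that moment; what a row does not reach only later rows make up. A row lasts 1/8 s, in which the tool goes at most 62.5 mm and 10.7 degrees, less where a joint would pass 70% of its speed; a pose out of reach is approached as far as the arm can. A call with a number of a shift or a turn outside -1 to 1 is refused whole. A call with a gripper value outside its range is refused whole. The fingers move at their own pace and stop on an object; "force" is the grip in N (left out, the last holds). Time passes only in rows, so rows that repeat a pose let the fingers close. It gives the time, the measured TCP pose, the force, the opening and the grip force at its end, in the units of the state.
- arm.get_state(): the state, without advancing time (a new reading comes with each control period).
- arm.grab_frame(name): name is "side" or "top" or "wrist"; returns the picture (400x640x3 uint8, blue, green, red); there is no depth.
- arm.camera_model(name): a dict with "fovy" (degrees; the focal length in pixels is half the picture's height over the tangent of half this angle, whatever the lens; pixels are square), "cx", "cy" (the principal point, pixels), "pose" (4x4, takes a point from camera to world coordinates). Camera axes: x right, y down, z forward; pixel columns grow to the right and rows downward; lengths in m; the calibration is good to about 2 mm. The wrist camera is an equidistant fisheye: a pixel r from the principal point sees the ray r / f radians off the axis. A picture is of the moment at which its call begins: read the wrist's pose just before it. camera_model takes no time and is no camera call; for the wrist camera it gives the pose at the moment of the call.
- arm.job_done(): hands the job in; it is judged then, once.
The state is a dict: "t": time; "q": joint angles; "qd": joint speeds; "joint_efforts": joint torques, N m; "eef_pos": TCP position; "ee_rot": TCP orientation; "force": force on the tool from outside, world axes, zero at the start; "moment": the same for the moment, N m; "width": finger opening in m; "gripper_force": force on a finger pad.
Only numpy, scipy, OpenCV 4.12 (cv2) and the standard library are available. Lean on these libraries where they do the work, as an engineer would, in place of code of your own. Each camera call takes 0.05 s, during which the arm holds its last target. There are 200 camera calls.

## Working session

There is one attempt and no reset: what is moved stays moved. The work goes in short steps, Python scripts to look and compute and a tool call to move; the robot and the scene stay as the last step left them, time stands still between calls to the robot, and variables do not carry over. Pictures are saved under pics/ and viewed, at most 10 in all, crops included, and the job is handed in when it is done.

Besides the shell and the picture viewer there is one more tool, called after "Emit:" as name(argument=value, ...) on one line, values as JSON. arm_command: Moves the arm, as the interface text tells. Its arguments: {"type":"object","properties":{"series":{"type":"array"},"force":{"type":"number"}},"required":["series"]}

```bash
ls; mkdir -p pics
python3 - <<'E'
from station import arm
import cv2
for n in("top","side"):
    cv2.imwrite(f"pics/{n}0.png",arm.grab_frame(n)); m=arm.camera_model(n); print(n,m["fovy"],m["cx"],m["cy"],m["pose"])
s=arm.get_state();print(s)
E
```

```text
pics
top 47.71500118382565 320.34357473101363 200.07902949504842 [[ 0.01882282 -0.98344568  0.18022293  0.3588686 ]
 [-0.99979194 -0.01709693  0.0111251  -0.04524972]
 [-0.00785968 -0.18039484 -0.98356287  1.18878766]
 [ 0.          0.          0.          1.        ]]
side 50.37780283801297 312.6854980186387 198.65187654349347 [[-0.97807319 -0.11154653  0.17586986  0.33109217]
 [-0.20734701  0.60061265 -0.77218629  0.7880744 ]
 [-0.01949496 -0.7917208  -0.61057197  0.75316107]
 [ 0.          0.          0.          1.        ]]
{'t': 0.1, 'q': array([-8.82915792e-01,  3.59308605e-01,  1.11531896e-02, -2.78041958e-04,
       -1.22407185e+00, -2.88099828e-01]), 'qd': array([-0.00050932, -0.00225056,  0.00229988,  0.00162308,  0.00061453,
       -0.00100322]), 'joint_efforts': array([-1.72937991e-03, -5.84159482e+01,  2.93752044e+01,  7.01564670e+00,
        1.02059939e-02, -4.63339745e-05]), 'eef_pos': array([ 0.26254058, -0.62142591,  0.24772732]), 'ee_rot': array([ 3.14014642e+00, -1.55987956e-04, -2.74190651e+00]), 'force': array([ 0.88163199, -0.75860471, -0.59868074]), 'moment': array([ 0.0431373 ,  0.00172774, -0.01475553]), 'gripper_force': 0.0, 'width': 0.08765406205674665}
```

View pics/top0.png

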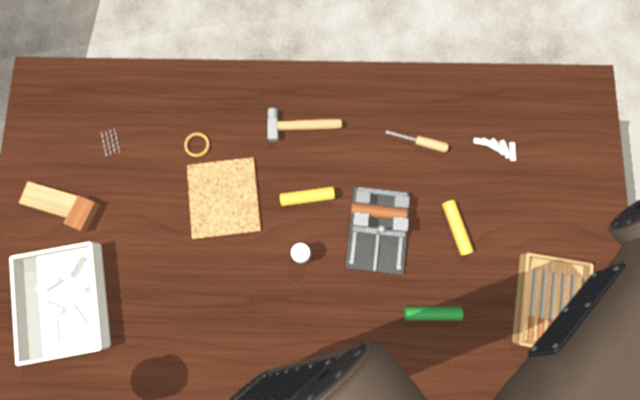

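View pics/side0.png

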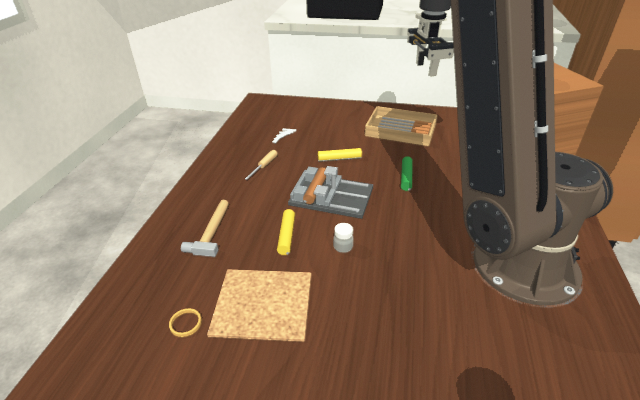

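Candidates for the bar: brown bar in the vise, top (380,211); yellow bars (307,196) and (457,227); green bar (433,313). By the description, I choose the brown one in the vise. The post is near (381,229) and the pad is centred near (223,198). Next is one close crop.

```bash
cat > h.py <<'E'
import numpy as np,cv2
from scipy.spatial.transform import Rotation as R
from station import arm
def ray(n,uv,M=None):
    m=M or arm.camera_model(n); f=200/np.tan(np.radians(m["fovy"]/2)); P=np.array(m["pose"])
    d=np.array([(uv[0]-m["cx"])/f,(uv[1]-m["cy"])/f])
    if n=="wrist":
        r=np.hypot(*d); v=np.r_[d*(np.sin(r)/max(r,1e-9)),np.cos(r)]
    else: v=np.r_[d,1]
    return P[:3,3],P[:3,:3]@v
def px(n,uv,z,M=None):
    o,v=ray(n,uv,M); return o+v*(z-o[2])/v[2]
def proj(n,p,M=None):
    m=M or arm.camera_model(n); f=200/np.tan(np.radians(m["fovy"]/2)); P=np.array(m["pose"])
    c=P[:3,:3].T@(np.array(p)-P[:3,3])
    if n=="wrist":
        th=np.arctan2(np.hypot(c[0],c[1]),c[2]); d=c[:2]/np.hypot(c[0],c[1])*th
    else: d=c[:2]/c[2]
    return d*f+[m["cx"],m["cy"]]
def delta(p,yaw=None):
    "target world pos (pointing down) in tool axes, units of 0.1 m; yaw turn share"
    s=arm.get_state(); T=R.from_euler("xyz",s["ee_rot"])
    out=T.inv().apply(np.array(p)-s["eef_pos"])/.1
    if yaw is not None:
        t=(T.inv()*R.from_euler("xyz",[np.pi,0,yaw])).as_rotvec()/(np.pi/2); return t.round(3),out.round(3)
    return out.round(3)
E
python3 - <<'E'
from h import *
I=cv2.imread("pics/top0.png");S=cv2.imread("pics/side0.png")
a=cv2.resize(I[175:285,330:430],None,fx=4,fy=4,interpolation=3)
b=cv2.resize(S[155:225,280:380],None,fx=4,fy=4,interpolation=3)
c=np.zeros((440,800,3),np.uint8);c[:440,:400]=a;c[:280,400:]=b;cv2.imwrite("pics/crop.png",c)
h=cv2.cvtColor(I,cv2.COLOR_BGR2HSV)
print(h[211,380],h[198,223])
r=I[140:250,170:275].copy();hh=cv2.cvtColor(r,cv2.COLOR_BGR2HSV)
m=((hh[...,2]>150)&(hh[...,1]>50)&(hh[...,1]<190)).astype(np.uint8)
m=cv2.morphologyEx(m,cv2.MORPH_OPEN,np.ones((5,5)));m=cv2.morphologyEx(m,cv2.MORPH_CLOSE,np.ones((9,9)))
cs=max(cv2.findContours(m,0,2)[0],key=cv2.contourArea)+[170,140]
rc=cv2.minAreaRect(cs.reshape(-1,2).astype(np.float32));bx=cv2.boxPoints(rc);print(rc,bx)
w=np.array([px("top",p,.01) for p in bx]);print(w,w.mean(0),np.linalg.norm(w-np.roll(w,1,0),axis=1),np.arctan2(*(w[1]-w[0])[1::-1]))
print(px("top",(351.5,210.5),.045),px("top",(408.5,213),.045),px("top",(381,229),.084))
E
```

```text
[ 13 135 235] [ 22  77 254]
((222.20266723632812, 197.57778930664062), (76.73326110839844, 70.3974838256836), 84.42780303955078) [[183.44485 162.81026]
 [253.50967 155.97466]
 [260.96048 232.34532]
 [190.89566 239.18092]]
[[0.67063439 0.33924279 0.01      ]
 [0.69284694 0.15090637 0.01      ]
 [0.48627225 0.12195136 0.01      ]
 [0.46505405 0.30455183 0.01      ]] [0.57870191 0.22916309 0.01      ] [0.20848677 0.18964178 0.20859409 0.18382912] -1.453397845515954
[ 0.54272636 -0.11255039  0.045     ] [ 0.53881799 -0.25807877  0.045     ] [ 0.49179364 -0.18284716  0.084     ]
```

View pics/crop.png

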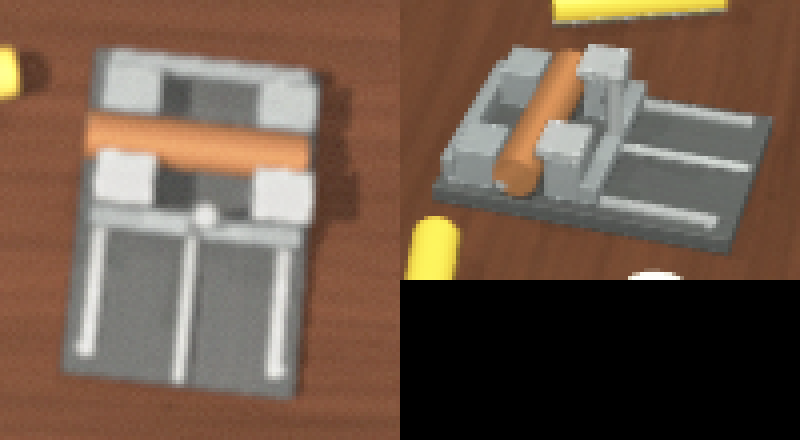

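The crop confirms it: the brown round bar is clamped between the grey cheeks. Its middle runs from about (370,210) to (394,213), and the post knob is at (381.5,228). I'll compute the pose of the vise and the first move.

Run:
```python
from h import *
c=lambda x,y:(330+x/4-.4,175+y/4-.4)
A=px("top",c(160,141),.036);B=px("top",c(255,152),.036)
C=px("top",c(63,372),.014);D=px("top",c(295,397),.014)
e0=px("top",c(88,132),.036);e1=px("top",c(309,155),.036);k=px("top",c(206,213),.078)
for n,u,v in(("bar",A,B),("base",C,D),("ends",e0,e1)):print(n,u.round(4),v.round(4),np.linalg.norm(u-v),np.degrees(np.arctan2(*(u-v)[1::-1])))
print("post",k,"jar",px("top",(300,253),.06))
y=(e0-e1)/np.linalg.norm(e0-e1);yaw=np.arctan2(y[1],y[0]);x=np.array([y[1],-y[0],0])
print("perp",(A-k)@x,"along",(A-k)@y,"mid",(e0+e1)/2)
print(yaw,delta([k[0],k[1],.15],yaw-np.pi),)
```

```text
bar [ 0.5467 -0.1597  0.036 ] [ 0.5406 -0.2208  0.036 ] 0.06140120490958798 84.2983841134094
base [ 0.3989 -0.0995  0.014 ] [ 0.3858 -0.2481  0.014 ] 0.14915667292943452 84.96815143623326
ends [ 0.5518 -0.1133  0.036 ] [ 0.5392 -0.2555  0.036 ] 0.14275861101815332 84.97187474664366
post [ 0.49537144 -0.18385607  0.078     ] jar [0.43112783 0.01555499 0.06      ]
perp 0.049006040656261504 along 0.028538866701974426 mid [ 0.54550375 -0.18439409  0.036     ]
1.4830389859211544 (array([ 0.001,  0.   , -0.69 ]), array([-3.848,  3.123,  0.981]))
```

Emit:
arm_command(series=[0,0,-0.1,-0.48,0.39,0.05,1,0,0,-0.2,-0.96,0.78,0.1,0.45,0,0,-0.2,-0.96,0.78,0.1,0.45])

```text
t: 0.48
eef_pos: [0.3222, -0.5093, 0.2384]
ee_rot: [3.141, 0.001, -2.422]
force: [0.6, -0.4, -0.4]
width: 0.0729
gripper_force: 0.0
```

```bash
python3 -c "
from h import *
print(delta([.4954,-.1839,.15],1.483-np.pi),arm.get_state()['t'])"
```

```text
(array([ 0.   ,  0.001, -0.486]), array([-3.447,  1.305,  0.887])) 0.475
```

Emit:
arm_command(series=[0,0,-0.1,-0.5,0.18,0.12,0.45,0,0,-0.2,-0.98,0.37,0.25,0.45,0,0,-0.2,-0.98,0.37,0.25,0.45])

```text
t: 0.85
eef_pos: [0.3712, -0.4181, 0.2127]
ee_rot: [3.14, 0.001, -2.109]
force: [0.0, -0.2, -0.4]
width: 0.0439
gripper_force: 0.0
```

```bash
python3 -c "
from h import *
print(delta([.4954,-.1839,.15],1.483-np.pi),arm.get_state()['t'])"
```

```text
(array([ 0.001,  0.001, -0.287]), array([-2.647,  0.134,  0.628])) 0.85
```

Emit:
arm_command(series=[0,0,-0.1,-0.5,0.03,0.12,0.45,0,0,-0.2,-1,0.05,0.25,0.45,0,0,-0.25,-1,0.05,0.25,0.45,0,0,-0.25,-1,0.05,0.25,0.45])

```text
t: 1.35
eef_pos: [0.4182, -0.3325, 0.1885]
ee_rot: [3.141, -0.0, -1.722]
force: [-0.4, 0.6, -0.5]
width: 0.0397
gripper_force: 0.0
```

```bash
python3 -c "
from h import *
print(delta([.4954,-.1839,.15],1.483-np.pi),arm.get_state()['t'])"
```

```text
(array([ 0.  , -0.  , -0.04]), array([-1.585, -0.54 ,  0.385])) 1.35
```

Emit:
arm_command(series=[0,0,-0.04,-0.5,-0.2,0.1,0.45,0,0,-0.04,-1,-0.4,0.2,0.45,0,0,-0.04,-1,-0.4,0.2,0.45,0,0,-0.04,-1,-0.4,0.2,0.45])

```text
t: 1.85
eef_pos: [0.4724, -0.24, 0.1686]
ee_rot: [3.141, -0.0, -1.66]
force: [0.1, -0.2, -0.1]
width: 0.0394
gripper_force: 0.0
```

```bash
python3 -c "
from h import *
print(delta([.4954,-.1839,.15],1.483-np.pi),arm.get_state()['t'])"
```

```text
(array([ 0.   , -0.   , -0.001]), array([-0.579, -0.179,  0.186])) 1.85
```

Emit:
arm_command(series=[0,0,0,-0.3,-0.09,0.05,0.45,0,0,0,-0.58,-0.18,0.1,0.45,0,0,0,-0.58,-0.18,0.1,0.45,0,0,0,-0.58,-0.18,0.1,0.45])

```text
t: 2.35
eef_pos: [0.4951, -0.1842, 0.1588]
ee_rot: [-3.141, -0.0, -1.66]
force: [0.0, 0.3, 0.5]
width: 0.0397
gripper_force: 0.0
```

```bash
python3 -c "
from h import *
M=arm.camera_model('wrist');I=arm.grab_frame('wrist')
cv2.imwrite('pics/w1.png',I)
print(M['pose'],M['fovy'])
for p in ([.4954,-.1839,.08],[.5518,-.1133,.036],[.5392,-.2555,.036],[.5455,-.1844,.052]):print(proj('wrist',p,M).round(1))
print(delta([.4954,-.1839,.078],1.483-np.pi),arm.get_state()['t'])"
```

```text
[[-9.96133026e-01  8.47302378e-02  2.32332080e-02  4.88590111e-01]
 [ 8.78575275e-02  9.61342561e-01  2.60962710e-01 -2.53761997e-01]
 [-2.23639232e-04  2.61994786e-01 -9.65069263e-01  2.94704819e-01]
 [ 0.00000000e+00  0.00000000e+00  0.00000000e+00  1.00000000e+00]] 65.70646984690485
[319.9 214.9]
[268. 275.]
[260.4 121.3]
[259.9 208.7]
(array([-0.   , -0.   , -0.001]), array([-0.004, -0.003,  0.808])) 2.4
```

View pics/w1.png

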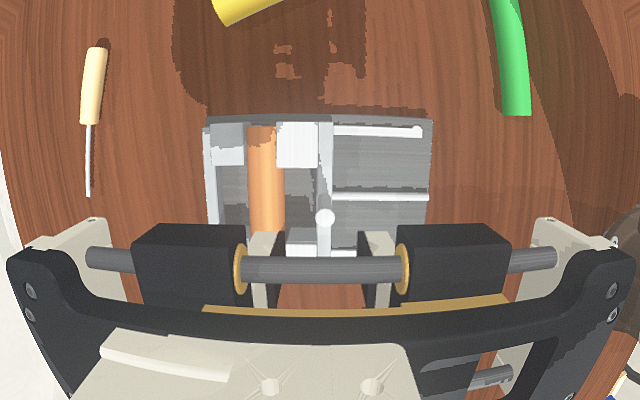

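The wrist view shows the post knob at (325,217) between the fingers, which are at about (262,250) and (378,250). The bar is to the left at (265,190). Alignment is good to about 3 mm, so I descend and pinch.

Emit:
arm_command(series=[0,0,0,0,0.02,0.4,0.45,0,0,0,0,0.02,0.8,0.45,0,0,0,0,0.02,0.8,0.45,0,0,0,0,0.02,0.8,0.1,0,0,0,0,0.02,0.8,0.1,0,0,0,0,0.02,0.8,0.1,0,0,0,0,0.02,0.8,0.1], force=12)

```text
t: 3.28
eef_pos: [0.4936, -0.183, 0.0796]
ee_rot: [-3.141, -0.0, -1.658]
force: [-3.1, 0.9, 7.0]
width: 0.0138
gripper_force: 12.0
```

Emit:
arm_command(series=[0,0,0,0,0.1,0,0.1,0,0,0,0,0.2,0,0.1,0,0,0,0,0.3,0,0.1,0,0,0,0,0.38,0,0.1,0,0,0,0,0.43,0,0.1,0,0,0,0,0.46,0,0.1,0,0,0,0,0.46,0,0.1,0,0,0,0,0.46,0,0.1])

```text
t: 4.28
eef_pos: [0.4496, -0.1786, 0.0797]
ee_rot: [-3.137, 0.0, -1.657]
force: [6.0, 0.9, 4.6]
width: 0.014
gripper_force: 12.0
```

Emit:
arm_command(series=[0,0,0,0,0.02,0,0.1,0,0,0,0,0.04,0,0.1,0,0,0,0,0.04,0,0.1])

```text
t: 4.65
eef_pos: [0.4494, -0.1785, 0.08]
ee_rot: [-3.13, 0.0, -1.656]
force: [17.3, -4.9, -10.5]
width: 0.0139
gripper_force: 12.0
```

The jaw is at its stop. I release, rise and take the top and wrist views.

Emit:
arm_command(series=[0,0,0,0,-0.05,0,0.1,0,0,0,0,-0.05,0,0.4,0,0,0,0,-0.05,0,0.4,0,0,0,0,-0.05,-0.3,0.4,0,0,0,0,-0.3,-0.5,0.7,0,0,0,0,-0.7,-0.6,0.7,0,0,0,0,-0.99,-0.6,0.7,0,0,0,0,-0.99,-0.6,0.7])

```text
t: 5.65
eef_pos: [0.5429, -0.1872, 0.1377]
ee_rot: [3.14, -0.0, -1.658]
force: [-0.7, 0.0, 0.1]
width: 0.0609
gripper_force: 0.0
```

```bash
python3 -c "
from h import *
M=arm.camera_model('wrist');I=arm.grab_frame('wrist')
cv2.imwrite('pics/w2.png',I)
for p in ([.5518,-.1133,.036],[.5392,-.2555,.036],[.5455,-.1844,.052]):print(proj('wrist',p,M).round(1))
print(delta([.5455,-.1844,.041],1.483-np.pi),arm.get_state())"
```

```text
[317.3 286. ]
[317.2 119. ]
[317.  215.5]
(array([0.001, 0.   , 0.   ]), array([-0.03 , -0.04 ,  0.965])) {'t': 5.7, 'q': array([ 8.43752668e-03,  2.90737607e-01, -3.61849360e-01, -4.90905812e-04,
       -9.20490264e-01, -9.57712357e-02]), 'qd': array([ 0.00093092, -0.0225712 , -0.02962241, -0.0031737 ,  0.00023184,
       -0.00040406]), 'joint_efforts': array([ 1.43028419e-01, -4.78311861e+01,  2.61181945e+01,  6.20308042e+00,
        1.40164462e-01,  1.94980687e-02]), 'eef_pos': array([ 0.54152009, -0.18709849,  0.13751938]), 'ee_rot': array([ 3.13928485e+00,  1.70128356e-04, -1.65842789e+00]), 'force': array([-0.75594921,  0.63991166, -0.33944305]), 'moment': array([0.00503268, 0.18025298, 0.00145668]), 'gripper_force': 0.0, 'width': 0.06059609297393286}
```

View pics/w2.png

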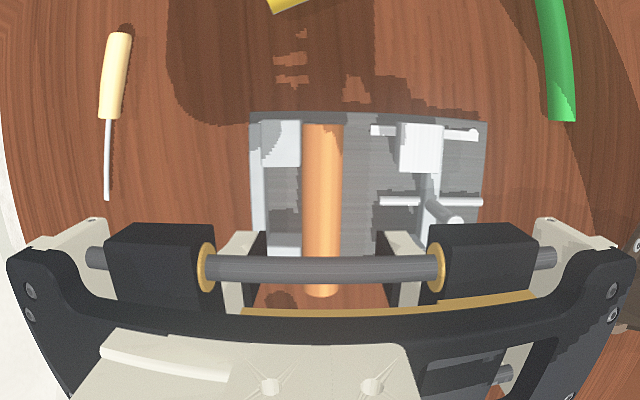

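The wrist view shows the jaw cheek moved to (420,148) with the bar still lying at (322,200). It sits about 3 mm toward −x and 3 mm toward +y of the first estimate. I centre with the opening limited to 42 mm, to clear the rear vise bar.

Emit:
arm_command(series=[0,0,0,-0.05,-0.03,0.1,0.48,0,0,0,-0.05,-0.03,0.2,0.48,0,0,0,-0.05,-0.03,0.2,0.48,0,0,0,-0.05,-0.03,0.2,0.48], force=20)

```text
t: 6.2
eef_pos: [0.5455, -0.1825, 0.1186]
ee_rot: [3.141, -0.0, -1.658]
force: [-1.8, 0.1, -0.1]
width: 0.0423
gripper_force: 0.0
```

```bash
python3 -c "
from h import *
s=arm.get_state();print(delta([.5445,-.182,.047],1.483-np.pi),s['t'],s['eef_pos'],s['width'])"
```

```text
(array([ 0., -0.,  0.]), array([-0.004,  0.011,  0.716])) 6.2 [ 0.54554301 -0.18247892  0.11859524] 0.042334452913845626
```

Emit:
arm_command(series=[0,0,0,0,0.01,0.25,0.48,0,0,0,0,0.01,0.5,0.48,0,0,0,0,0.01,0.65,0.48,0,0,0,0,0.01,0.72,0.48,0,0,0,0,0.01,0.72,0.48])

```text
t: 6.82
eef_pos: [0.5448, -0.1824, 0.0466]
ee_rot: [3.141, -0.0, -1.658]
force: [-0.4, 0.2, -0.3]
width: 0.0424
gripper_force: 0.0
```

No contact. I grip and lift slightly.

Emit:
arm_command(series=[0,0,0,0,0,0,0.2,0,0,0,0,0,0,0.2,0,0,0,0,0,0,0.2,0,0,0,0,0,0,0.2,0,0,0,0,0,-0.2,0.2,0,0,0,0,0,-0.5,0.2,0,0,0,0,0,-0.8,0.2,0,0,0,0,0,-0.8,0.2], force=25)

```text
t: 7.82
eef_pos: [0.5468, -0.1825, 0.1294]
ee_rot: [-3.135, 0.0, -1.658]
force: [-0.4, 0.9, -2.0]
width: 0.0314
gripper_force: 25.0
```

Run:
```python
from h import *
I=cv2.imread("pics/top0.png")
# refine pad corners: gradient-based fit of the known 200x180 rectangle
from scipy.optimize import minimize
g=cv2.GaussianBlur(I,(0,0),1).astype(float)
lab=cv2.cvtColor(cv2.GaussianBlur(I,(0,0),.8),cv2.COLOR_BGR2GRAY)
for row in(175,198,220):print(row,[ (c,int(lab[row,c])) for c in list(range(183,196))],[(c,int(lab[row,c])) for c in range(250,265)])
for col in(205,225,245):print(col,[(r,int(lab[r,col])) for r in range(153,170)],[(r,int(lab[r,col])) for r in range(228,243)])
T=arm.grab_frame("top");S=arm.grab_frame("side");W=arm.grab_frame("wrist")
c=np.zeros((580,800,3),np.uint8);c[:,:]=0
a=cv2.resize(T[120:260,170:420],(500,280));c[:280,:500]=a
b=cv2.resize(S[100:250,270:400],(300,346));c[:346-66+66,500:]=b[:346]
w=cv2.resize(W[100:320,180:460],(380,298));c[281:579,:380]=w
cv2.imwrite("pics/lift.png",c);print(arm.get_state()["eef_pos"])
```

```text
175 [(183, 96), (184, 96), (185, 101), (186, 122), (187, 165), (188, 200), (189, 210), (190, 211), (191, 217), (192, 224), (193, 226), (194, 224), (195, 224)] [(250, 222), (251, 217), (252, 215), (253, 208), (254, 184), (255, 137), (256, 95), (257, 83), (258, 91), (259, 96), (260, 98), (261, 98), (262, 97), (263, 98), (264, 97)]
198 [(183, 96), (184, 95), (185, 95), (186, 96), (187, 105), (188, 135), (189, 178), (190, 210), (191, 221), (192, 221), (193, 221), (194, 226), (195, 226)] [(250, 222), (251, 225), (252, 228), (253, 229), (254, 227), (255, 221), (256, 199), (257, 153), (258, 105), (259, 82), (260, 84), (261, 92), (262, 94), (263, 94), (264, 94)]
220 [(183, 95), (184, 95), (185, 95), (186, 94), (187, 93), (188, 97), (189, 117), (190, 161), (191, 201), (192, 221), (193, 227), (194, 230), (195, 231)] [(250, 225), (251, 224), (252, 221), (253, 221), (254, 221), (255, 223), (256, 224), (257, 221), (258, 206), (259, 164), (260, 111), (261, 82), (262, 82), (263, 92), (264, 98)]
205 [(153, 141), (154, 113), (155, 99), (156, 97), (157, 97), (158, 98), (159, 99), (160, 102), (161, 117
[... 376 characters left out ...]
1, 209), (162, 224), (163, 227), (164, 226), (165, 225), (166, 226), (167, 229), (168, 229), (169, 229)] [(228, 226), (229, 225), (230, 224), (231, 225), (232, 225), (233, 217), (234, 189), (235, 142), (236, 106), (237, 96), (238, 98), (239, 100), (240, 99), (241, 98), (242, 97)]
245 [(153, 94), (154, 94), (155, 94), (156, 101), (157, 130), (158, 175), (159, 210), (160, 225), (161, 226), (162, 221), (163, 218), (164, 221), (165, 226), (166, 228), (167, 228), (168, 226), (169, 224)] [(228, 222), (229, 227), (230, 228), (231, 214), (232, 176), (233, 130), (234, 103), (235, 96), (236, 98), (237, 100), (238, 102), (239, 100), (240, 99), (241, 97), (242, 97)]
[ 0.54435289 -0.18226846  0.12603988]
```

View pics/lift.png

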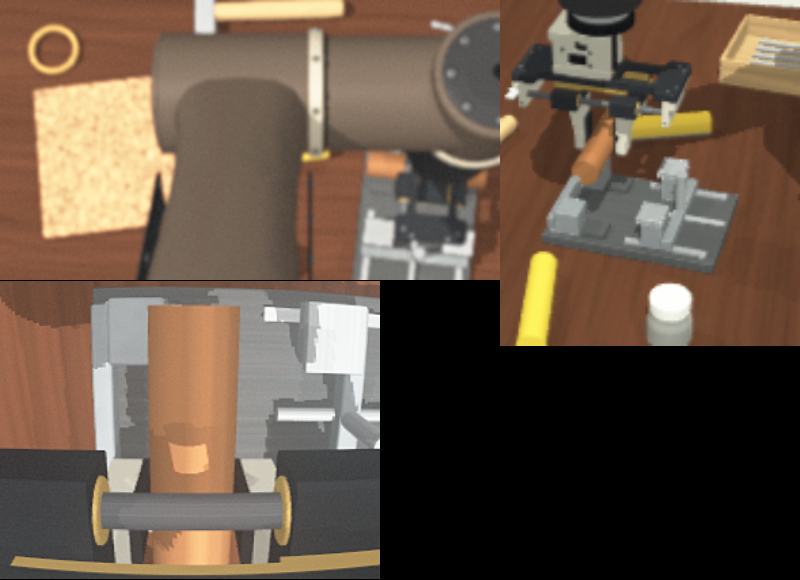

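Run:
```python
from h import *
L=[(186.8,175),(188.5,198),(189.9,220)];Rr=[(254.6,175),(257,198),(259.2,220)]
T=[(205,162),(225,159.6),(245,157.6)];B=[(205,236.9),(225,234.7),(245,232.5)]
W=[np.array([px("top",p,.01)[:2] for p in e]) for e in(L,Rr,T,B)]
def ln(w):
    c=w.mean(0);d=np.linalg.svd(w-c)[2][0];return c,d*np.sign(d[np.argmax(abs(d))])
l=[ln(w) for w in W]
print([np.degrees(np.arctan2(d[1],d[0])).round(2) for c,d in l])
def X(a,b):
    t=np.linalg.solve(np.c_[a[1],-b[1]],b[0]-a[0]);return a[0]+t[0]*a[1]
K=np.array([X(l[0],l[2]),X(l[1],l[2]),X(l[1],l[3]),X(l[0],l[3])]);print(K,K.mean(0),np.linalg.norm(K-np.roll(K,1,0),axis=1))
```

```text
[np.float64(7.96), np.float64(8.25), np.float64(97.46), np.float64(97.34)]
[[0.66740539 0.33187687]
 [0.69083695 0.15289065]
 [0.49026522 0.12379512]
 [0.46706667 0.30386881]] [0.57889356 0.22810786] [0.20228706 0.18051345 0.20267108 0.18156186]
```

The lift picture shows the bar held level by the fingers (side inset 600,150), the open vise below it and nothing disturbed. I carry it along tool −x to the pad.

Emit:
arm_command(series=[0,0,0,-0.2,0,0,0.2,0,0,0,-0.5,0,0,0.2,0,0,0,-0.8,0,0,0.2,0,0,0,-1,0,0,0.2])

```text
t: 8.48
eef_pos: [0.5532, -0.0809, 0.1259]
ee_rot: [3.14, -0.0, -1.657]
force: [0.5, -0.1, -1.4]
width: 0.0317
gripper_force: 25.0
```

Emit:
arm_command(series=[0,0,0,-0.3,0,0,0.2,0,0,0,-0.6,0,0,0.2,0,0,0,-0.9,0,0,0.2,0,0,0,-1,0,0,0.2])

```text
t: 8.98
eef_pos: [0.562, 0.0186, 0.1261]
ee_rot: [3.141, -0.0, -1.656]
force: [-0.5, 0.9, -1.8]
width: 0.0317
gripper_force: 25.0
```

Emit:
arm_command(series=[0,0,0,-0.3,0,0,0.2,0,0,0,-0.6,0,0,0.2,0,0,0,-0.9,0,0,0.2,0,0,0,-1,0,0,0.2])

```text
t: 9.48
eef_pos: [0.5707, 0.1176, 0.1262]
ee_rot: [3.141, -0.0, -1.657]
force: [-0.3, -0.7, 0.3]
width: 0.0314
gripper_force: 25.0
```

Emit:
arm_command(series=[0,0,-0.05,-0.3,0,0,0.2,0,0,-0.1,-0.6,0,0,0.2,0,0,-0.14,-0.9,0,0,0.2,0,0,-0.14,-1,0,0,0.2,0,0,-0.14,-1,0,0,0.2])

```text
t: 10.1
eef_pos: [0.5792, 0.2159, 0.1261]
ee_rot: [3.141, -0.0, -1.439]
force: [0.0, 1.2, -1.1]
width: 0.0313
gripper_force: 25.0
```

Run:
```python
from h import *
s=arm.get_state();print(delta([.579,.228,.039],np.radians(97.6-180)),s['t'],s['eef_pos'],s['width'])
T=arm.grab_frame("top");S=arm.grab_frame("side");W=arm.grab_frame("wrist")
c=np.zeros((600,800,3),np.uint8)
c[:300,:400]=cv2.resize(W[100:310,180:460],(400,300));c[300:,:400]=cv2.resize(T[120:270,130:330],(400,300))
c[:,400:]=cv2.resize(S[100:370,180:360],(400,600))
cv2.imwrite("pics/carry.png",c)
```

```text
(array([ 0.001, -0.   , -0.   ]), array([-0.121, -0.014,  0.871])) 10.1 [0.57924712 0.21589546 0.12614284] 0.03129164178664698
```

View pics/carry.png

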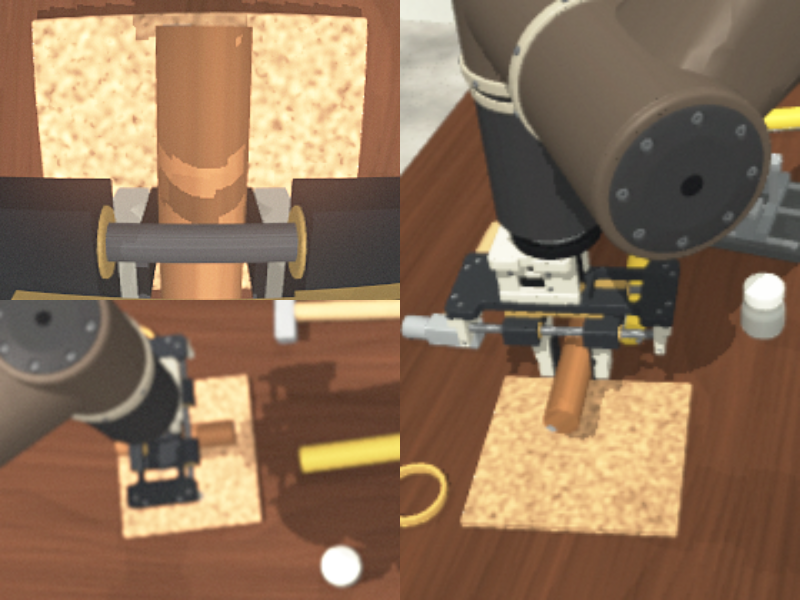

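The carry picture shows the strip's end on the lower left of the bar's end face (side inset 552,427). The strip therefore faces down and toward world +x, and rolling toward −x brings it up. I lay the bar at about pad x = +25 mm.

Emit:
arm_command(series=[0,0,0,-0.06,-0.13,0.2,0.2,0,0,0,-0.12,-0.26,0.45,0.2,0,0,0,-0.12,-0.26,0.7,0.2,0,0,0,-0.12,-0.26,0.83,0.2,0,0,0,-0.12,-0.26,0.87,0.2,0,0,0,-0.12,-0.26,0.88,0.2,0,0,0,-0.12,-0.26,0.88,0.2])

```text
t: 11.12
eef_pos: [0.6041, 0.2317, 0.0395]
ee_rot: [-3.14, 0.001, -1.438]
force: [0.4, 0.8, -1.1]
width: 0.0314
gripper_force: 25.0
```

Emit:
arm_command(series=[0,0,0,0,0,0.01,0.2,0,0,0,0,0,0.02,0.2,0,0,0,0,0,0.02,0.2])

```text
t: 11.5
eef_pos: [0.6039, 0.2317, 0.0371]
ee_rot: [-3.141, 0.0, -1.438]
force: [-0.9, -0.1, 4.9]
width: 0.031
gripper_force: 25.0
```

Contact with the pad. I release gently and hold.

Emit:
arm_command(series=[0,0,0,0,0,-0.01,0.33,0,0,0,0,0,-0.01,0.36,0,0,0,0,0,-0.01,0.4,0,0,0,0,0,-0.01,0.45,0,0,0,0,0,-0.01,0.48,0,0,0,0,0,-0.01,0.48,0,0,0,0,0,-0.01,0.48,0,0,0,0,0,-0.01,0.48], force=5)

```text
t: 12.5
eef_pos: [0.6037, 0.2314, 0.0376]
ee_rot: [-3.142, -0.0, -1.438]
force: [0.6, -0.3, 0.5]
width: 0.042
gripper_force: 0.0
```

Run:
```python
from h import *
s=arm.get_state();print(s['t'],s['eef_pos'],s['width'],s['gripper_force'])
S=arm.grab_frame("side");W=arm.grab_frame("wrist")
c=np.zeros((600,800,3),np.uint8)
c[:300,:400]=cv2.resize(W[100:310,180:460],(400,300))
c[:,400:]=cv2.resize(S[235:355,200:280],(400,600),interpolation=3)
cv2.imwrite("pics/laid.png",c)
```

```text
12.5 [0.60371105 0.23144239 0.03758629] 0.04197391286621163 0.0
```

View pics/laid.png

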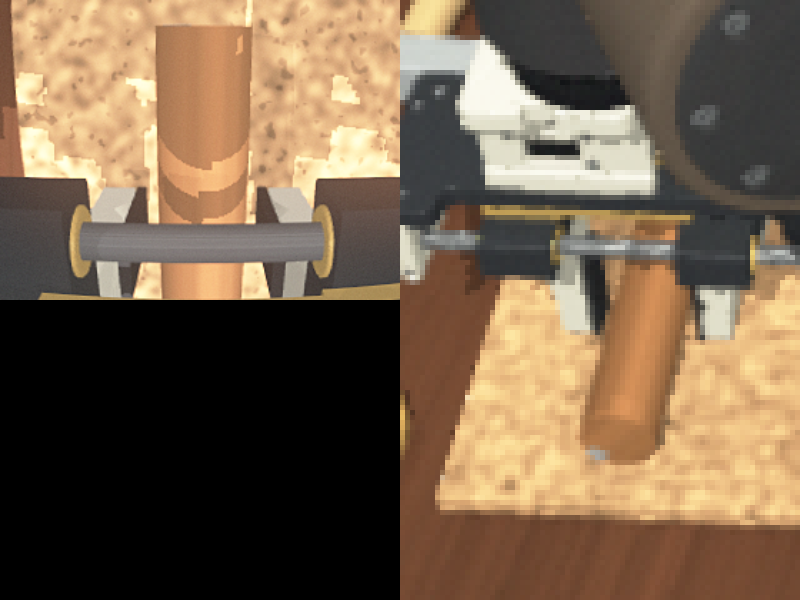

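The bar lies released between the fingers (gap 42 mm). The strip's end is at the lower left (597,455), about 40° from down, so it needs roughly 140° or about 39 mm of rolling toward −x. I roll it slowly with the straddling fingers, short of that at first.

Emit:
arm_command(series=[0,0,0,0,0.02,0,0.42,0,0,0,0,0.06,0,0.42,0,0,0,0,0.11,0,0.42,0,0,0,0,0.16,0,0.42,0,0,0,0,0.21,0,0.42,0,0,0,0,0.25,0,0.42,0,0,0,0,0.28,0,0.42,0,0,0,0,0.28,0,0.42])

```text
t: 13.6
eef_pos: [0.5758, 0.2278, 0.0376]
ee_rot: [-3.142, 0.0, -1.438]
force: [0.1, -0.0, 0.2]
width: 0.0368
gripper_force: 0.0
```

Run:
```python
from h import *
s=arm.get_state();print(s['t'],s['eef_pos'],s['width'],s['gripper_force'],s['force'])
M=arm.camera_model('wrist');S=arm.grab_frame("side");W=arm.grab_frame("wrist")
cv2.imwrite("pics/w_r1.png",W)
c=np.zeros((600,800,3),np.uint8)
c[:300,:400]=cv2.resize(W[100:310,180:460],(400,300))
c[:,400:]=cv2.resize(S[235:355,200:280],(400,600),interpolation=3)
cv2.imwrite("pics/roll1.png",c)
```

```text
13.6 [0.57577864 0.22777397 0.03763878] 0.036794978780556584 0.0 [ 0.10372345 -0.02281763  0.16915234]
```

View pics/roll1.png

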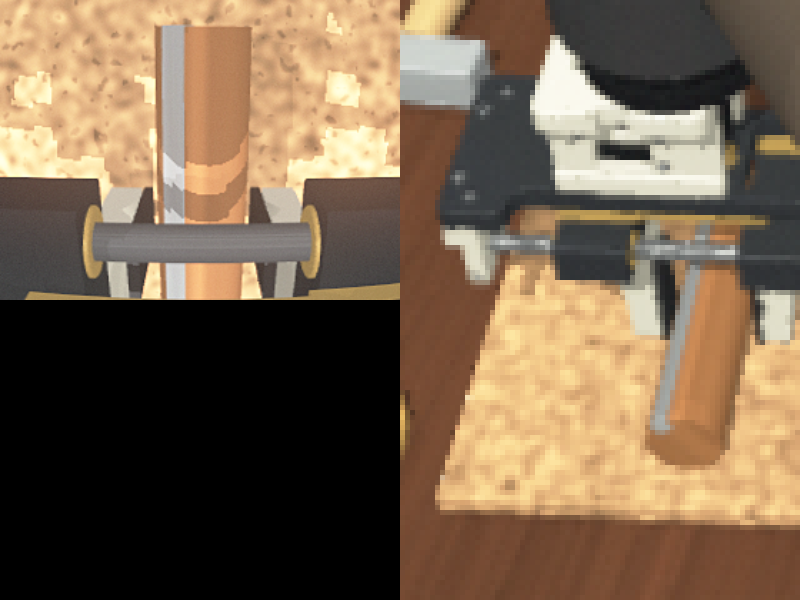

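The wrist view shows the strip now on the upper +x side (inset x 161–186 of the bar's 156–251), about 40° short of up. I'll measure it with geometry.

```bash
cat > strip.py <<'E'
from h import *
s=arm.get_state()
M=arm.camera_model('wrist');W=arm.grab_frame('wrist')
hsv=cv2.cvtColor(W,cv2.COLOR_BGR2HSV).astype(int);yw=s['ee_rot'][2]
ux=np.array([-np.sin(yw),np.cos(yw),0])*-1  # tool +y (pad -x)
ax=np.array([np.cos(yw),np.sin(yw),0])
for row in(135,145,155,165):
    sat=hsv[row,:,1];hue=hsv[row,:,0];val=hsv[row,:,2]
    # strip: low-saturation run; bar: saturated brown run
    st=[c for c in range(270,380) if sat[c]<60 and 60<val[c]<235]
    # longest consecutive run
    runs=np.split(np.array(st),np.where(np.diff(st)>1)[0]+1) if st else []
    run=max(runs,key=len) if runs else []
    br=[c for c in range(270,380) if sat[c]>110 and val[c]>60]
    if len(run)==0:print(row,"no strip",br[:1],br[-1:]);continue
    L,Rr=min(br[0],run[0]),br[-1]
    e=[]
    o=np.array(M['pose'])[:3,3]
    def ang(c):
        o,v=ray('wrist',(c,row),M);return np.arctan2(v@ux,-v[2])   # angle from down, in plane perp. to bar
    aL,aR=ang(L-.5),ang(Rr+.5);am=(aL+aR)/2;h=o[2]-.026;yc=h*np.tan(am);d=h/np.cos(am)
    r=d*np.sin(abs(aR-aL)/2)
    res=[]
    for c in(run[0]-.5,(run[0]+run[-1])/2,run[-1]+.5):
        b=ang(c)-am;x=d*np.sin(b)/max(r,.016);phi=np.arcsin(np.clip(x,-1,1))-b  # angle of surface pt from direction to camera
        res.append(np.degrees(phi-am).round(1))
    print(row,"bar",L,Rr,"strip",run[0],run[-1],"r",r.round(4),"bar offset from tcp along tool y",(yc+(o-s['eef_pos'])@ux).round(4),"strip angle from up (+ = tool +y)",res)
print(s['eef_pos'],s['t'],s['gripper_force'])
E
python3 strip.py
```

```text
135 bar 288 379 strip 293 308 r 0.0217 bar offset from tcp along tool y 0.0062 strip angle from up (+ = tool +y) [np.float64(-57.9), np.float64(-42.2), np.float64(-30.7)]
145 bar 288 375 strip 293 308 r 0.0209 bar offset from tcp along tool y 0.0053 strip angle from up (+ = tool +y) [np.float64(-57.3), np.float64(-41.1), np.float64(-29.3)]
155 bar 289 379 strip 293 308 r 0.0217 bar offset from tcp along tool y 0.0065 strip angle from up (+ = tool +y) [np.float64(-60.6), np.float64(-43.7), np.float64(-31.9)]
165 bar 271 365 strip 294 308 r 0.0227 bar offset from tcp along tool y -0.0011 strip angle from up (+ = tool +y) [np.float64(-26.1), np.float64(-17.4), np.float64(-9.3)]
[0.57602039 0.22781538 0.03760008] 13.7 0.0
```

```bash
sed -i 's|^    aL,aR=.*|    aL=ang(L-.5);h=o[2]-.026;d=h;am=aL+np.arcsin(.016/d);d=h/np.cos(am);am=aL+np.arcsin(.016/d);aR=2*am-aL;yc=h*np.tan(am)|; s|^    r=d.*|    r=.016|' strip.py; python3 strip.py
python3 - <<'E'
import cv2
W=cv2.imread('pics/w_r1.png');print(W[150,284:296].tolist());print(W[150,346:364].tolist())
E
```

```text
[[142, 191, 236], [132, 180, 227], [129, 177, 224], [135, 180, 227], [120, 162, 211], [71, 105, 147], [84, 118, 163], [81, 114, 164], [78, 118, 165], [149, 159, 175], [189, 189, 187], [181, 182, 187]]
[[90, 128, 181], [86, 125, 175], [86, 126, 179], [90, 126, 179], [90, 129, 179], [84, 121, 170], [84, 122, 169], [83, 120, 167], [81, 117, 164], [96, 133, 179], [118, 158, 204], [123, 166, 214], [119, 163, 210], [123, 165, 212], [121, 163, 209], [109, 146, 188], [115, 153, 198], [122, 166, 214]]Traceback (most recent call last):
  File "strip.py", line 27, in <module>
    print(row,"bar",L,Rr,"strip",run[0],run[-1],"r",r.round(4),"bar offset from tcp along tool y",(yc+(o-s['eef_pos'])@ux).round(4),"strip angle from up (+ = tool +y)",res)
                                                    ^^^^^^^
AttributeError: 'float' object has no attribute 'round'
```

```bash
sed -i 's|r.round(4)|(L,d)|' strip.py; python3 strip.py
```

```text
135 bar 288 378 strip 293 308 r (288, np.float64(0.14742311226625188)) bar offset from tcp along tool y 0.0005 strip angle from up (+ = tool +y) [np.float64(-53.3), np.float64(-34.4), np.float64(-20.1)]
145 bar 289 378 strip 293 308 r (289, np.float64(0.14742441292244596)) bar offset from tcp along tool y 0.0009 strip angle from up (+ = tool +y) [np.float64(-56.6), np.float64(-36.4), np.float64(-21.8)]
155 bar 289 379 strip 294 308 r (289, np.float64(0.14742409216551952)) bar offset from tcp along tool y 0.0008 strip angle from up (+ = tool +y) [np.float64(-53.3), np.float64(-35.2), np.float64(-21.6)]
165 bar 271 373 strip 293 308 r (271, np.float64(0.14764762866867376)) bar offset from tcp along tool y -0.008 strip angle from up (+ = tool +y) [np.float64(-14.6), np.float64(-1.9), np.float64(10.4)]
[0.57606735 0.22777768 0.03753292] 13.8 0.0
```

Emit:
arm_command(series=[0,0,0,0,0.02,0,0.42,0,0,0,0,0.04,0,0.42,0,0,0,0,0.06,0,0.42,0,0,0,0,0.08,0,0.42,0,0,0,0,0.095,0,0.42,0,0,0,0,0.11,0,0.42,0,0,0,0,0.12,0,0.42,0,0,0,0,0.12,0,0.42])

```text
t: 14.85
eef_pos: [0.564, 0.2262, 0.0376]
ee_rot: [3.142, -0.0, -1.438]
force: [0.6, 0.7, 0.4]
width: 0.0368
gripper_force: 0.0
```

```bash
python3 strip.py
python3 - <<'E'
from h import *
W=arm.grab_frame('wrist');cv2.imwrite('pics/w_r2.png',W);h=cv2.cvtColor(W,cv2.COLOR_BGR2HSV)[150];print([(c,*map(int,h[c,1:])) for c in range(282,362,1)])
E
```

```text
135 bar 284 378 strip 309 326 r (284, np.float64(0.14745841625055675)) bar offset from tcp along tool y -0.0014 strip angle from up (+ = tool +y) [np.float64(-12.9), np.float64(0.8), np.float64(14.6)]
145 bar 284 363 strip 309 326 r (284, np.float64(0.14745924292825424)) bar offset from tcp along tool y -0.0015 strip angle from up (+ = tool +y) [np.float64(-12.7), np.float64(1.1), np.float64(15.0)]
155 bar 284 367 strip 309 326 r (284, np.float64(0.14746025978116867)) bar offset from tcp along tool y -0.0016 strip angle from up (+ = tool +y) [np.float64(-12.5), np.float64(1.4), np.float64(15.4)]
165 bar 285 379 strip 309 326 r (285, np.float64(0.1474561592773986)) bar offset from tcp along tool y -0.0012 strip angle from up (+ = tool +y) [np.float64(-14.0), np.float64(0.0), np.float64(14.0)]
[0.56398625 0.22616972 0.03757763] 14.85 0.0
[(282, 103, 238), (283, 102, 239), (284, 114, 195), (285, 116, 154), (286, 127, 150), (287, 122, 157), (288, 124, 161), (289, 128, 163), (290, 131, 162), (291, 124, 167), (292, 124, 169), (293, 124, 171), (294, 125, 170), (295, 131, 173), (296, 126, 17
[... 372 characters left out ...]
 (320, 6, 199), (321, 8, 198), (322, 4, 197), (323, 6, 200), (324, 10, 201), (325, 8, 200), (326, 7, 207), (327, 62, 199), (328, 124, 199), (329, 137, 196), (330, 129, 198), (331, 131, 194), (332, 129, 192), (333, 129, 202), (334, 131, 205), (335, 131, 200), (336, 129, 201), (337, 133, 199), (338, 134, 198), (339, 123, 199), (340, 129, 182), (341, 125, 181), (342, 125, 179), (343, 131, 167), (344, 123, 172), (345, 127, 169), (346, 122, 172), (347, 125, 167), (348, 133, 167), (349, 130, 163), (350, 125, 155), (351, 113, 200), (352, 107, 226), (353, 107, 225), (354, 103, 233), (355, 103, 233), (356, 106, 226), (357, 107, 221), (358, 111, 219), (359, 108, 210), (360, 109, 203), (361, 107, 190)]
```

The strip is within about 1–2° of up. I centre the fingers, open them, rise and verify.

Emit:
arm_command(series=[0,0,0,0,-0.015,0,0.45,0,0,0,0,-0.015,0,0.55,0,0,0,0,-0.015,0,0.6,0,0,0,0,-0.015,-0.2,0.6,0,0,0,0,-0.015,-0.5,0.6,0,0,0,0,-0.015,-0.9,0.6,0,0,0,0,-0.015,-0.9,0.6,0,0,0,0,-0.015,-0.9,0.6])

```text
t: 15.95
eef_pos: [0.5653, 0.2263, 0.1275]
ee_rot: [3.142, 0.0, -1.438]
force: [-0.5, 0.1, -0.8]
width: 0.0527
gripper_force: 0.0
```

```bash
python3 strip.py
python3 - <<'E'
from h import *
W=arm.grab_frame('wrist');S=arm.grab_frame('side')
c=np.zeros((600,800,3),np.uint8);c[:400,:400]=cv2.resize(W[50:330,180:460],(400,400));c[:,400:]=cv2.resize(S[130:370,160:380],(400,600));cv2.imwrite('pics/fin.png',c)
E
```

```text
135 no strip [300] [350]
145 no strip [272] [341]
155 no strip [300] [341]
165 no strip [300] [341]
[0.5652613  0.22626275 0.12745258] 15.95 0.0
```

View pics/fin.png

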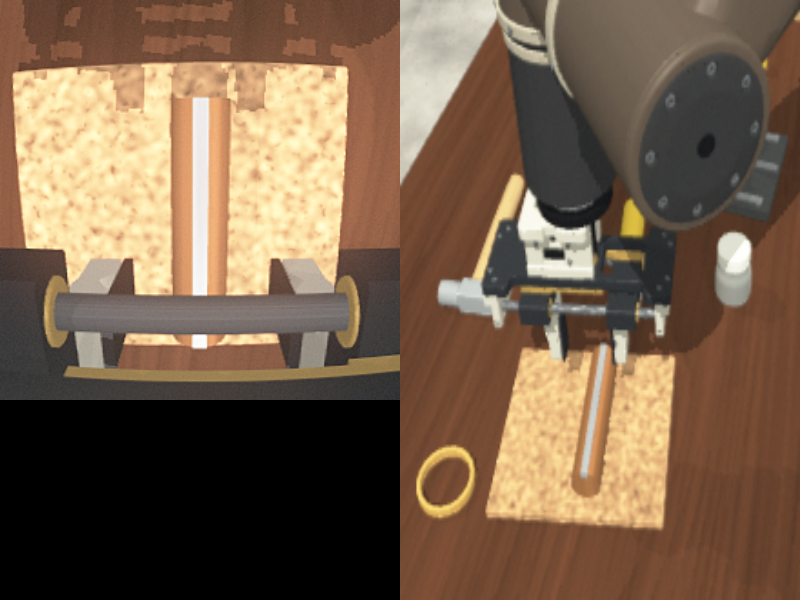

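The view shows the strip straight up the middle of the bar (wrist inset x≈200 of 172–230), with the near end inside the pad edge. A quick numeric check of the end margins before handing in.

Run:
```python
from h import *
a=np.radians(7.8);M=np.array([[np.cos(a),np.sin(a)],[-np.sin(a),np.cos(a)]])
for n,uv,z in(("side",(262.9,327),.012),("wrist",(320,117.9),.042),("wrist",(320,293),.042)):
    print(M@(px(n,uv,z)[:2]-[.579,.228]))
```

```text
[-0.01438498  0.06697033]
[-0.01416272 -0.06938275]
[-0.01371457  0.07063982]
```

Both ends are about 20 mm inside the pad.

```bash
python3 -c "
from station import arm
print(arm.job_done())"
```

```text
the job is handed in; nothing more can be done
None
```

The job is handed in with the vise jaw left at its stop and the blank lying on the cork pad, its strip measured within about 2° of straight up just before I withdrew the fingers, both ends about 20 mm inside the pad; no bystander was touched as far as the pictures show, and the judge's result was not shown.

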